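# Unbolt and open a double-door cupboard

## Robot

A 6-joint arm with a two-finger parallel gripper is mounted at the origin on the work surface. World frame = base frame: x ahead of the robot, y to its left, z up, the work surface at z = 0. Lengths are in m, angles in rad, forces in N, time in s.
With the tool pointing down it reaches from about 0.225 to 0.875 m from the base axis. Payload 3.4 kg.
Tool frame: the origin (TCP) lies between the finger pads; the fingertips stand 19 mm ahead of it and the grasp point (between the pads) is the TCP; z points along the fingers, y is the line along which they close (so a half turn about z gives the same grasp; the last joint's range is limited). The gripper opens to 85 mm and grips with 20 to 120 N. Pads are 22 mm wide; open, the fingers measure 114 mm over their backs; the gripper's body (76 mm by 85 mm) begins 54 mm behind the grasp point. The pads swing forward as they close: fully open they stand 13 mm farther back than shut.
Start: joints at [1.066, 0.276, 1.505, -0, 1.361, -0.121], TCP at [0.215, 0.533, 0.214] pointing down, gripper open.
Joint ranges: [-2.89, 2.89], [-0.75, 2.08], [0.22, 2.7], [-1.18, 4.32], [0.11, 2.71], [-2.7, 2.7]. Speed limits (rad/s): [2.57, 2.57, 3.14, 3.14, 3.14, 3.14].

## Interface

Orientations are given as a unit quaternion [w, x, y, z].
In Python, from rig import get_state, imaging, ticket gives the robot as it stands. The module is installed in compiled form; this text tells all that it offers.
- The arm moves only by the shell command python3 -m inch 'ROWS' [FORCE]. ROWS is JSON, a list of rows, each an object with "claw": the opening, from -1 (shut) to 1 (fully open); "travel": the shift along the world's x, y, z in units of 200 mm (1.0 is 200 mm), a list of three; "turn": the turn about the world's z in units of 180 degrees (1.0 is 180 degrees). A call has 1 to 5 rows; each row is the pose to reach, as a shift and turn from the pose commanded when the call began, turning the shorter way round; what a row does not reach only later rows make up. A row lasts 1/10 s, in which the tool goes at most 50 mm and 8.59 degrees, less where a joint would pass 70% of its speed; a pose out of reach is approached as far as the arm can. A call with a number of a shift or a turn outside -1 to 1 is refused whole. A call with a gripper value outside its range is refused whole. The fingers move at their own pace and stop on an object; FORCE is the grip in N (left out, the last holds). Time passes only in rows, so rows that repeat a pose let the fingers close. It gives the time, the measured TCP pose, the force, the opening and the grip force at its end, in the units of the state.
- get_state(): the state, without advancing time (a new reading comes with each control period).
- imaging.get_image(name): name is "scene" or "top" or "wrist"; returns the picture (480x640x3 uint8, red, green, blue); there is no depth.
- imaging.camera_params(name): a dict with "camera_matrix" (3x3 intrinsics, pixels), "cam_to_world" (4x4, takes a point from camera to world coordinates); the wrist camera has in their place "T_tool_cam" (4x4, takes a point from camera to tool coordinates, whose origin is the TCP and whose axes are the flange's). Camera axes: x right, y down, z forward; pixel columns grow to the right and rows downward; lengths in m; the calibration is good to about 2 mm. A picture is of the moment at which its call begins: read the wrist's pose just before it. camera_params takes no time and is no camera call.
- ticket.sign_off(): hands the job in; it is judged then, once.
The state is a dict: "clock": time; "qpos": joint angles; "qd": joint speeds; "effort": joint torques, N m; "position": TCP position; "ee_rot": TCP orientation; "contact_force": force on the tool from outside, world axes, zero at the start; "moment": the same for the moment, N m; "width": finger opening in m; "gripper_force": force on a finger pad.
Only numpy, scipy, OpenCV 4.12 (cv2) and the standard library are available. Lean on these libraries where they do the work, as an engineer would, in place of code of your own. Each camera call takes 0.05 s, during which the arm holds its last target. There are 200 camera calls.

## Task

Open both doors of the small green desktop cupboard wide, about square to its front: first the left door, whose grey cover lies over the bolt; then draw the red-knobbed bolt straight up out of its sleeve without forcing it, and put it shaft down in the white pot, lowering it gently rather than dropping it; then swing the right door open. Leave the pot standing and the glue bottle, tape ring and screwdriver alone, and let go of everything at the end.

Things in the scene. Friction and masses are not known exactly. Their poses are not given: they have to be found in the camera images.
- cupboard: Plywood cupboard, fixed to the table, 160 deep (x) x 300 wide (y) x 140 mm high, with two green doors in front and a clear back. Origin under its centre on the table; its x axis points from the doors to the back, y to the left as seen from the robot, z up. The doors' front face is at x = -94 mm. On its top front edge a dark steel block (36 x 36 mm, from 145 to 190 mm high, centre at x = -110, y = -30 mm) is the bolt's sleeve; it overhangs the doors
- active_door (a joint): Angle of the left (+y) door, rad: 0 shut, grows as it opens towards the robot, stop at 1.9. It may start slightly ajar. Light hinge friction holds it where it is left. It carries a grey cover plate (60 x 110 mm, underside 240 mm high) that lies over the bolt's knob while the door is shut, and on top of the plate a black grip fin
- active_grip (a point): Middle of the left door's black grip fin, 271 mm above the table: fin 12 mm thick, 50 mm long in line with the door, standing from 246 to 290 mm high on the grey plate (its axes turn with the door: at joint 0 they are the cupboard's; thickness along x, length along y)
- active_hinge (a point): Point on the left door's upright hinge axis, at the height of active_grip (271 mm); at cupboard x = -87, y = +150 mm. The door opens clockwise seen from above
- passive_door (a joint): Angle of the right (-y) door, rad: 0 shut, grows as it opens towards the robot, stop at 1.9; light hinge friction. The bolt passes down through the sleeve into a lug on this door's front and locks it
- passive_grip (a point): Point on the right door's black grip fin, 167 mm above the table: fin 12 mm thick, 44 mm long in line with the door, standing above the door's and cupboard's top from 140 to 189 mm high (its axes turn with the door: thickness along x, length along y)
- passive_hinge (a point): Point on the right door's upright hinge axis, at the height of passive_grip (167 mm); at cupboard x = -87, y = -150 mm. The door opens anticlockwise seen from above
- bolt: Loose bolt, 117 mm long, about 0.15 kg: steel shaft 16 mm in diameter and 75 mm long, under a red cylindrical knob 26 mm in diameter and 42 mm high. Origin at the centre of the shaft's lower end; z runs up the axis. At the start it stands in the sleeve, its knob resting on the sleeve's mouth, its lower end 115 mm above the table (75 mm below the mouth)
- bolt_head (a point): Point on the bolt's axis 100 mm above its lower end, 25 mm above the knob's underside: where to grip the knob
- sleeve_mouth (a point): Centre of the sleeve's mouth, 190 mm above the table. The bore is 17 mm wide and 45 mm long, straight down; below it the right door's lug (bore 18 mm) takes the bolt's lower 19 mm
- pot: Loose white ceramic pot, open on top, about 0.4 kg: 90 mm outer diameter at the rim, 85 mm high, wall 4 mm, inner floor about 5 mm up. Origin at the centre of its underside, z up. It stands on the table to the left or the right of the cupboard
- glue: Loose white glue bottle, 56 mm in diameter, 120 mm high, orange cap; on the other side of the cupboard from the pot. Leave alone. Origin under its centre
- tape: Loose yellow tape ring lying flat, 90 mm outer diameter, 25 mm high, between the robot and the cupboard. Leave alone. Origin under its centre
- screwdriver: Loose screwdriver, 180 mm long, lying on the table to the right. Leave alone. Origin under its middle, x along its length

How it is judged:
On the way, in this order (a step that is already met when the one before it is completed fails the run):
1. the left door is open at least 1.2 rad, the bolt still in its sleeve (value of joint active_door above 1.2 rad and z of bolt in the frame of sleeve_mouth below -0.06 m), for 0.2 s.
2. the bolt is drawn clear of the sleeve, its lower end above the mouth, the right door still shut (z of bolt in the frame of sleeve_mouth above 0.001 m and value of joint passive_door below 0.15 rad), for 0.1 s.
3. the right door is open at least 1.2 rad (value of joint passive_door above 1.2 rad), for 0.2 s.
At the end, for the whole second after the job is handed in: Both doors stand open at least 1.2 rad (about 70 degrees) and still; the bolt is at rest in the pot, shaft down, its lower end less than 30 mm above the pot's underside; the pot stands upright on the table (value of joint each of active_door, passive_door above 1.2 rad and horizontal distance between bolt and pot below 0.045 m and z of bolt in the frame of pot below 0.03 m and z of bolt_head in the frame of pot above 0.05 m and angle between pot's own z axis and vertical below 0.1 rad and height (world z) of pot below 0.01 m and linear speed of each of bolt, pot below 0.02 m/s and velocity of joint each of active_door, passive_door below 0.05 rad/s); the robot touches nothing.
It fails at once if the bolt is forced: more than 60 N between it and the cupboard while it is being drawn (contact force between bolt and cupboard above 60 N and z of bolt in the frame of sleeve_mouth above -0.07 m).
It fails at once if the bolt is dropped into the pot (over 0.9 m/s at the pot) (horizontal distance between bolt and pot below 0.06 m and linear speed of bolt above 0.9 m/s).
It fails at once if the glue bottle, tape ring or screwdriver is shifted more than 30 mm (distance of any of glue, tape, screwdriver from where it was at the start of the episode above 0.03 m).
It fails at once if the pot is tipped over (angle between pot's own z axis and vertical above 0.6 rad).
It also fails if it takes over 72 s, if anything falls off the work surface, if the arm or the gripper's body presses on something with over 40 N, if the wrist force passes 120 N, or if a joint passes its speed limit or range.

## Working session

There is one attempt and no reset: what is moved stays moved. The work goes in short steps, Python scripts to look and compute and a shell command to move; the robot and the scene stay as the last step left them, time stands still between calls to the robot, and variables do not carry over. Pictures are saved under pics/ and viewed, at most 10 in all, crops included, and the job is handed in when it is done.

```bash
mkdir -p pics; python3 - <<'E'
from rig import get_state, imaging, ticket
import cv2,json
s=get_state();print({k:(v if not hasattr(v,'tolist') else v.tolist()) for k,v in s.items()})
for n in("scene","top"):
    im=imaging.get_image(n);cv2.imwrite(f"pics/{n}0.png",im[:,:,::-1])
    p=imaging.camera_params(n);print(n,p)
E
```

```text
{'clock': 0.0, 'qpos': [1.066007070412769, 0.2765883945329318, 1.5061567081793756, -2.12388740524956e-05, 1.3606701823812775, -0.12104654433006119], 'qd': [0.0007790816408833613, -0.0007712595557313671, 0.0010423665923985927, 0.00023723783254594983, -0.0017238877152174286, 0.0001001451101014812], 'effort': [-0.0001562736269988818, -41.67925000190735, -24.58087921142578, -0.00010903426982622477, 0.01131039869505912, 1.3862957075616578e-05], 'position': [0.21503926851393748, 0.5326687757772903, 0.2130340966562235], 'ee_rot': [-0.0002706563020659187, 0.19069397988137612, 0.9816491101371241, -0.0008702580995559019], 'contact_force': [0.5944008261289266, -0.42388448929835254, 0.20187544250709258], 'moment': [-0.003817986248978593, 0.008210147716256973, -0.003400952210151883], 'gripper_force': 0.0, 'width': 0.08580943250018021}
scene {'camera_matrix': array([[553.38229818,   0.        , 321.09381675],
       [  0.        , 553.38229818, 238.14389018],
       [  0.        ,   0.        ,   1.        ]]), 'cam_to_world': array([[ 0.16842682,  0.55202276, -0.81664147,  1.47058417],
       [ 0.9857109 , -0.09645338,  0.13809695, -0.15124837],
       [-0.00253517, -0.82823162, -0.56038018,  0.7721373 ],
       [ 0.        ,  0.        ,  0.        ,  1.        ]])}
top {'camera_matrix': array([[567.07112775,   0.        , 322.40787059],
       [  0.        , 567.07112775, 238.74508857],
       [  0.        ,   0.        ,   1.        ]]), 'cam_to_world': array([[-1.63088099e-02, -9.95127713e-01,  9.72360942e-02,
         4.55956161e-01],
       [-9.99825016e-01,  1.53396158e-02, -1.07067168e-02,
        -2.60405047e-04],
       [ 9.16298631e-03, -9.73936932e-02, -9.95203752e-01,
         1.39043041e+00],
       [ 0.00000000e+00,  0.00000000e+00,  0.00000000e+00,
         1.00000000e+00]])}
```

View pics/top0.png

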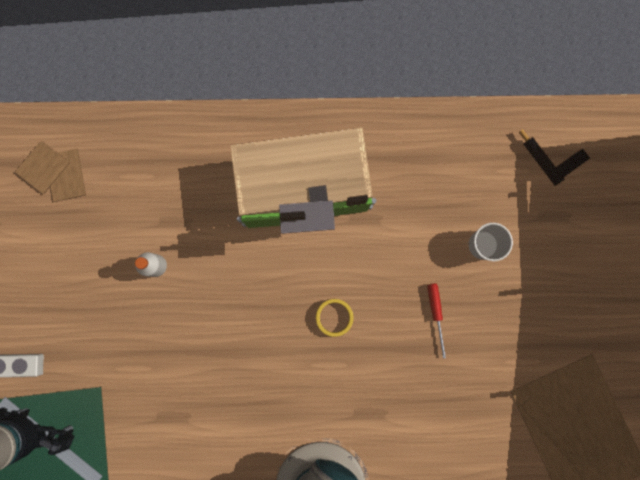

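View pics/scene0.png

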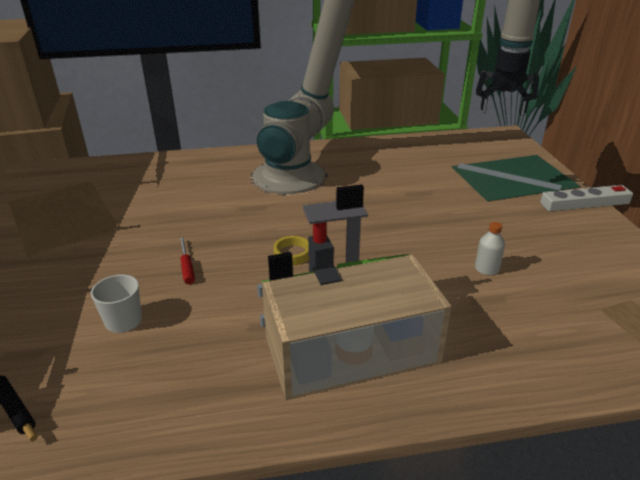

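The top view shows the cupboard at (232–372, 129–225), the active fin at (292,216), the passive fin at (357,200), the pot at (492,242), the glue at (150,264), the tape at (335,317) and the screwdriver at (437,320). The scene view agrees with this, with the red knob under the grey plate at (320,232).

```bash
cat > h.py <<'E'
import numpy as np, cv2
from rig import get_state, imaging
def ray(n,uv):
    p=imaging.camera_params(n);T=p["cam_to_world"];K=p["camera_matrix"]
    d=T[:3,:3]@np.linalg.solve(K,[uv[0],uv[1],1]);return T[:3,3],d
def plane(n,uv,z):
    o,d=ray(n,uv);return (o+d*(z-o[2])/d[2])[:2]
def blobs(mask,roi,amin=20):
    m=np.zeros_like(mask);x0,y0,x1,y1=roi;m[y0:y1,x0:x1]=mask[y0:y1,x0:x1]
    cs,_=cv2.findContours(m,cv2.RETR_EXTERNAL,cv2.CHAIN_APPROX_NONE)
    return sorted([c for c in cs if cv2.contourArea(c)>amin],key=cv2.contourArea,reverse=True)
E
python3 - <<'E'
from h import *
np.set_printoptions(precision=4,suppress=True)
im=cv2.imread("pics/top0.png");hsv=cv2.cvtColor(im,cv2.COLOR_BGR2HSV);H,S,V=cv2.split(hsv)
dark=((V<45)*255).astype(np.uint8)
for c in blobs(dark,(225,120,385,240)):
    r=cv2.minAreaRect(c)
    for z in(.29,.189): print("dark",r[0],r[1],r[2],z,plane("top",r[0],z),[plane("top",q,z) for q in cv2.boxPoints(r)])
gr=((H>35)&(H<80)&(S>120)&(V>40)).astype(np.uint8)*255
for c in blobs(gr,(225,120,385,240)):
    r=cv2.minAreaRect(c);print("green",cv2.boxPoints(r).tolist())
cs=[(232,146),(362,129),(371,198),(240,214)]
print("roof",[plane("top",c,.14) for c in cs])
pot=((S<70)&(V>90)).astype(np.uint8)*255
for c in blobs(pot,(450,200,530,280)):
    e=cv2.fitEllipse(c);(x,y),r=cv2.minEnclosingCircle(c);print("pot",e,plane("top",e[0],.085),cv2.boundingRect(c),plane("top",(x,y),.085),r)
big=cv2.resize(im[120:240,220:390],None,fx=4.5,fy=4.5,interpolation=cv2.INTER_CUBIC);cv2.imwrite("pics/cup.png",big)
E
```

```text
dark (291.4024353027344, 216.6219482421875) (5.300714015960693, 22.96976089477539) 83.6598129272461 0.29 [0.6079 0.0478] [array([0.6109, 0.0707]), array([0.6153, 0.026 ]), array([0.6049, 0.025 ]), array([0.6005, 0.0697])]
dark (291.4024353027344, 216.6219482421875) (5.300714015960693, 22.96976089477539) 83.6598129272461 0.189 [0.6218 0.0523] [array([0.6252, 0.0772]), array([0.6299, 0.0284]), array([0.6185, 0.0273]), array([0.6138, 0.0761])]
dark (356.0769348144531, 201.38462829589844) (4.706787109375, 18.43491554260254) 78.69007110595703 0.29 [ 0.6362 -0.0794] [array([ 0.6374, -0.0608]), array([ 0.6441, -0.0965]), array([ 0.6349, -0.0981]), array([ 0.6282, -0.0624])]
dark (356.0769348144531, 201.38462829589844) (4.706787109375, 18.43491554260254) 78.69007110595703 0.189 [ 0.6527 -0.0867] [array([ 0.6541, -0.0663]), array([ 0.6614, -0.1053]), array([ 0.6513, -0.107 ]), array([ 0.6441, -0.0681])]
green [[241.63453674316406, 214.88327026367188], [278.8731384277344, 212.22335815429688], [279.736083984375, 224.3045654296875], [242.49746704101562, 226.9644775390625]]
green [[333.53424072265625, 203.1060333251953], [369.95703125, 197.71006774902344], [371.6429443359375, 209.0899200439453], [335.22015380859375, 214.4858856201172]]
roof [array([0.7908, 0.1861]), array([ 0.8259, -0.1072]), array([ 0.6679, -0.1237]), array([0.6362, 0.1685])]
pot ((492.5753479003906, 241.5854034423828), (37.77802276611328, 39.38676452636719), 104.95724487304688) [ 0.5708 -0.4087] (473, 223, 40, 39) [ 0.5704 -0.4084] 20.014373779296875
```

View pics/cup.png

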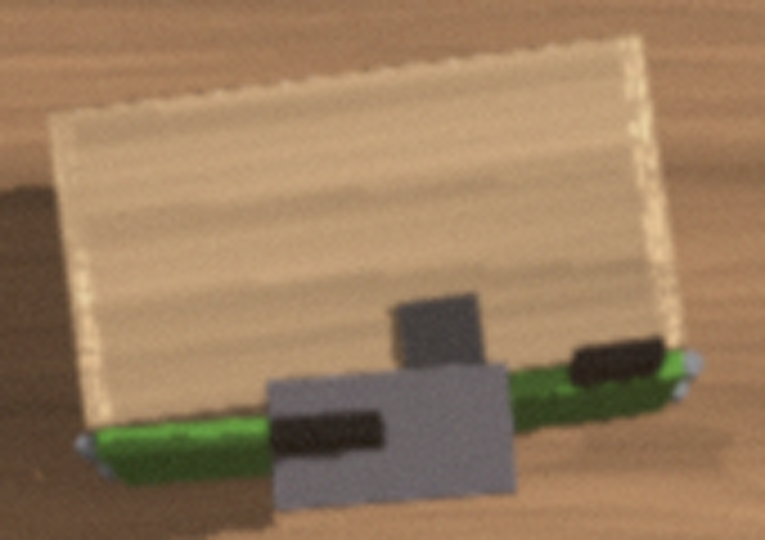

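```bash
python3 -m inch '[{"claw":1,"travel":[0.15,-0.15,0.25],"turn":-0.04},{"claw":1,"travel":[0.3,-0.3,0.4],"turn":-0.08},{"claw":1,"travel":[0.42,-0.48,0.55],"turn":-0.12},{"claw":1,"travel":[0.55,-0.65,0.65],"turn":-0.16},{"claw":1,"travel":[0.7,-0.82,0.74],"turn":-0.2}]' 40
python3 -m inch '[{"claw":1,"travel":[0.15,-0.18,0],"turn":-0.04},{"claw":1,"travel":[0.3,-0.36,0],"turn":-0.08},{"claw":1,"travel":[0.45,-0.54,0],"turn":-0.12},{"claw":1,"travel":[0.6,-0.72,0],"turn":-0.16},{"claw":1,"travel":[0.7,-0.85,0],"turn":-0.16}]'
python3 - <<'E'
from h import *
np.set_printoptions(precision=4,suppress=True)
s=get_state();im=imaging.get_image("wrist");cv2.imwrite("pics/w1.png",im[:,:,::-1])
print(s["clock"],s["position"],s["ee_rot"],imaging.camera_params("wrist"))
E
```

```text
clock: 0.6
position: [0.3467, 0.3787, 0.3572]
ee_rot: [0.0, 0.487, 0.874, 0.001]
contact_force: [1.4, 0.5, -0.2]
width: 0.0854
gripper_force: 0.0
clock: 1.1
position: [0.4877, 0.2073, 0.3552]
ee_rot: [0.0, 0.688, 0.725, -0.0]
contact_force: [-0.3, 0.4, -0.8]
width: 0.0852
gripper_force: 0.0
1.1 [0.4877 0.2073 0.3552] [ 0.0002  0.6885  0.7252 -0.0005] {'camera_matrix': array([[362.5002,   0.    , 318.9293],
       [  0.    , 362.5002, 241.843 ],
       [  0.    ,   0.    ,   1.    ]]), 'T_tool_cam': array([[-0.0007, -0.9468, -0.3219,  0.0825],
       [ 1.    , -0.0005, -0.0007,  0.0009],
       [ 0.0005, -0.3219,  0.9468, -0.1604],
       [ 0.    ,  0.    ,  0.    ,  1.    ]])}
```

View pics/w1.png

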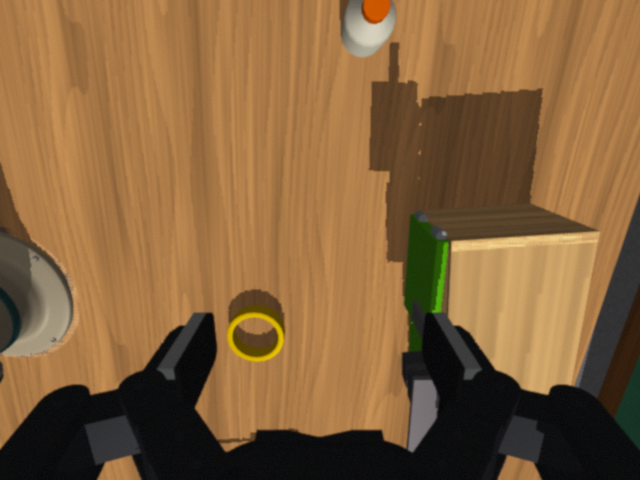

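The wrist view shows the shut left door edge on at (430,280), with the fin and plate at (415,370) between the fingers' line, so the fin lies along the tool's path. The yaw is right.

```bash
python3 -m inch '[{"claw":1,"travel":[0.15,-0.2,0],"turn":0},{"claw":1,"travel":[0.3,-0.4,0],"turn":0},{"claw":1,"travel":[0.45,-0.6,0],"turn":0},{"claw":1,"travel":[0.56,-0.75,0],"turn":0},{"claw":1,"travel":[0.56,-0.75,0],"turn":0}]'
python3 - <<'E'
from h import *
np.set_printoptions(precision=4,suppress=True)
s=get_state();im=imaging.get_image("wrist");cv2.imwrite("pics/w2.png",im[:,:,::-1])
print(s["clock"],s["position"],s["ee_rot"])
E
```

```text
clock: 1.65
position: [0.6007, 0.0557, 0.3538]
ee_rot: [0.0, 0.689, 0.725, -0.001]
contact_force: [-0.6, 0.3, -1.1]
width: 0.0855
gripper_force: 0.0
1.65 [0.6007 0.0557 0.3538] [ 0.0002  0.689   0.7248 -0.0013]
```

View pics/w2.png

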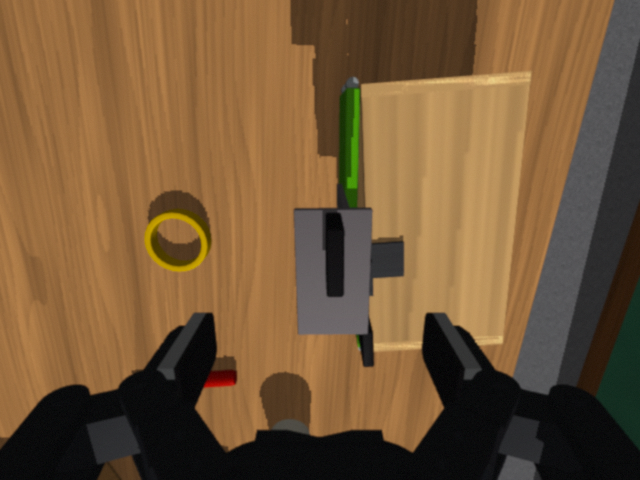

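The fin's top shows at (335,213–297), the knob is hidden under the plate, and the passive fin is at (368,345). I'll convert these to world points.

```bash
cat >> h.py <<'E'
from scipy.spatial.transform import Rotation as Ro
def wplane(uv,z,pos,q):
    p=imaging.camera_params("wrist");T=np.eye(4);T[:3,:3]=Ro.from_quat(np.r_[q[1:],q[0]]).as_matrix();T[:3,3]=pos
    T=T@p["T_tool_cam"];d=T[:3,:3]@np.linalg.solve(p["camera_matrix"],[uv[0],uv[1],1]);o=T[:3,3]
    return (o+d*(z-o[2])/d[2])[:2]
E
python3 - <<'E'
from h import *
np.set_printoptions(precision=4,suppress=True)
pos=[0.6007,0.0557,0.3538];q=np.array([0.0002,0.689,0.7248,-0.0013])
im=cv2.imread("pics/w2.png");V=cv2.cvtColor(im,cv2.COLOR_BGR2HSV)[:,:,2]
for c in blobs((V<30).astype(np.uint8)*255,(285,190,385,380)): 
    r=cv2.minAreaRect(c);b=cv2.boxPoints(r);print(r,[wplane(x,.29,pos,q) for x in b],wplane(r[0],.29,pos,q))
print("roof",[wplane(x,.14,pos,q) for x in [(362,84),(530,73),(503,345),(375,351)]])
print("hingeA",wplane((352,82),.14,pos,q),"pfin",wplane((368,345),.189,pos,q))
E
```

```text
((334.0, 253.5), (83.0, 18.0), 90.0) [array([0.6039, 0.082 ]), array([0.6153, 0.0826]), array([0.6195, 0.0241]), array([0.6072, 0.0234])] [0.6114 0.0542]
((365.3331298828125, 344.66094970703125), (39.04576110839844, 12.199646949768066), 88.02507019042969) [array([0.6322, 0.0007]), array([0.6408, 0.0015]), array([ 0.645 , -0.0314]), array([ 0.6361, -0.0322])] [ 0.6385 -0.015 ]
roof [array([0.6362, 0.1707]), array([0.793, 0.188]), array([ 0.8317, -0.1097]), array([ 0.6784, -0.1261])]
hingeA [0.6266 0.172 ] pfin [ 0.6597 -0.0844]
```

```bash
python3 -m inch '[{"claw":1,"travel":[0.01,0,-0.13],"turn":0},{"claw":1,"travel":[0.01,0,-0.26],"turn":0},{"claw":1,"travel":[0.01,0,-0.36],"turn":0},{"claw":1,"travel":[0.01,0,-0.38],"turn":0},{"claw":1,"travel":[0.01,0,-0.38],"turn":0}]'
python3 -m inch '[{"claw":1,"travel":[0,0,0],"turn":0}]'
```

```text
clock: 2.2
position: [0.5993, 0.0611, 0.2797]
ee_rot: [-0.001, 0.687, 0.727, -0.0]
contact_force: [0.2, 0.9, 0.4]
width: 0.0855
gripper_force: 0.0
clock: 2.3
position: [0.6005, 0.0606, 0.2813]
ee_rot: [0.001, 0.687, 0.727, 0.001]
contact_force: [-0.7, 0.6, -0.0]
width: 0.0855
gripper_force: 0.0
```

```bash
python3 -m inch '[{"claw":1,"travel":[0.04,-0.05,-0.03],"turn":0},{"claw":1,"travel":[0.04,-0.05,-0.03],"turn":0},{"claw":1,"travel":[0.04,-0.05,-0.03],"turn":0}]'
python3 -m inch '[{"claw":-1,"travel":[0,0,0],"turn":0},{"claw":-1,"travel":[0,0,0],"turn":0},{"claw":-1,"travel":[0,0,0],"turn":0},{"claw":-1,"travel":[0,0,0],"turn":0},{"claw":-1,"travel":[0,0,0],"turn":0}]' 40
python3 -m inch '[{"claw":-1,"travel":[0,0,0],"turn":0},{"claw":-1,"travel":[0,0,0],"turn":0},{"claw":-1,"travel":[0,0,0],"turn":0},{"claw":-1,"travel":[0,0,0],"turn":0},{"claw":-1,"travel":[0,0,0],"turn":0}]' 40
```

```text
clock: 2.6
position: [0.6086, 0.0494, 0.2739]
ee_rot: [-0.0, 0.687, 0.726, 0.0]
contact_force: [-0.3, 0.1, 0.2]
width: 0.0849
gripper_force: 0.0
clock: 3.1
position: [0.6082, 0.05, 0.274]
ee_rot: [0.0, 0.687, 0.727, 0.0]
contact_force: [-0.1, 0.2, -0.5]
width: 0.0124
gripper_force: 0.0
clock: 3.6
position: [0.6082, 0.0499, 0.2739]
ee_rot: [0.0, 0.687, 0.727, 0.0]
contact_force: [0.2, 0.0, 0.7]
width: -0.0004
gripper_force: 0.0
```

The gripper closed to zero, so I missed the fin. I'll look.

```bash
python3 - <<'E'
from h import *
np.set_printoptions(precision=4,suppress=True)
s=get_state();a=imaging.get_image("wrist")[:,:,::-1];b=imaging.get_image("scene")[:,:,::-1];c=imaging.get_image("top")[:,:,::-1]
cv2.imwrite("pics/s3.png",b);cv2.imwrite("pics/t3.png",c);cv2.imwrite("pics/w3.png",a)
B=cv2.resize(b[120:320,230:430],(400,400));A=cv2.resize(a,(533,400));C=cv2.resize(c[120:250,220:390],(392,300))
A=cv2.resize(a,(400,300));B=cv2.resize(b[120:300,230:470],(400,300));o=np.hstack([A,B]);cv2.imwrite("pics/m3.png",np.vstack([o,np.hstack([C,np.zeros((300,408,3),np.uint8)])]))
print(s["position"])
E
```

```text
[0.6082 0.0499 0.2739]
```

View pics/m3.png

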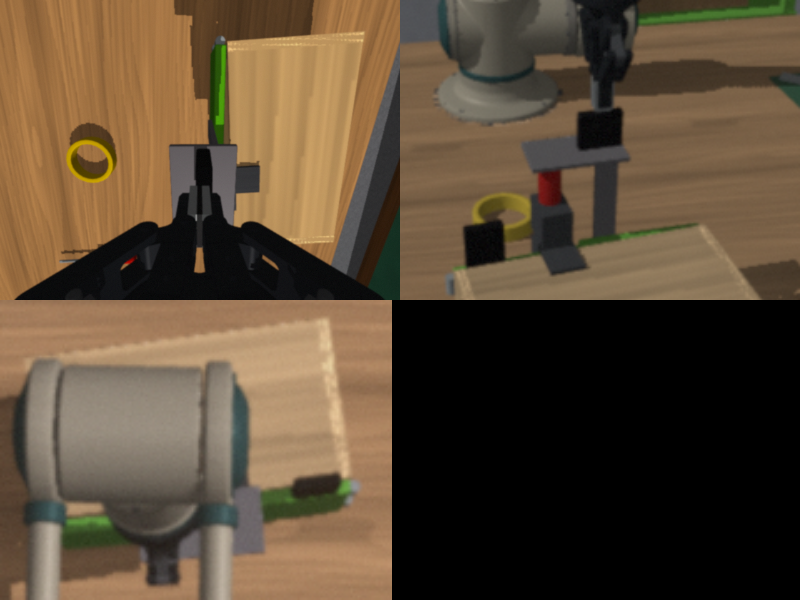

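The fin has not moved: it is still at about (350,198) in the scene view, and the fingers appear behind or above it. I'll check the geometry by projecting the reported TCP into the views.

```bash
cat >> h.py <<'E'
def proj(n,P):
    p=imaging.camera_params(n);T=np.linalg.inv(p["cam_to_world"]);c=T[:3,:3]@np.asarray(P,float)+T[:3,3];k=p["camera_matrix"]@c;return k[:2]/k[2]
E
python3 - <<'E'
from h import *
np.set_printoptions(precision=4,suppress=True)
for n in("scene","top"):
    print(n,"tip",proj(n,[.608,.05,.255]),"tcp",proj(n,[.608,.05,.274]),"body",proj(n,[.608,.05,.33]),"fin top",proj(n,[.61,.05,.29]))
im=cv2.imread("pics/scene0.png");V=cv2.cvtColor(im,cv2.COLOR_BGR2HSV)[:,:,2]
for c in blobs((V<40).astype(np.uint8)*255,(255,170,380,300)):
    r=cv2.boundingRect(c);print("scene dark",r)
    u=(r[0]+r[2]/2,r[1]+r[3]/2);print([plane("scene",u,z) for z in(.268,.164)])
b=cv2.imread("pics/s3.png")[100:280,240:440];w=cv2.imread("pics/w3.png")[180:480,180:460];t=cv2.imread("pics/t3.png")[180:270,250:350]
o=np.zeros((600,800,3),np.uint8);o[:360,:400]=cv2.resize(b,(400,360));o[:428,400:]=cv2.resize(w,(400,428));o[360:,:267]=cv2.resize(t,(267,240));cv2.imwrite("pics/m4.png",o)
E
```

```text
scene tip [350.5504 201.7207] tcp [350.8341 192.7268] body [351.7063 165.0817] fin top [351.3129 185.5286]
top tip [291.1186 218.947 ] tcp [290.6806 217.6819] body [289.2995 213.6928] fin top [290.2891 215.5698]
scene dark (337, 185, 26, 25)
[array([0.6146, 0.0472]), array([0.4381, 0.0881])]
scene dark (269, 252, 24, 28)
[array([ 0.7996, -0.0995]), array([ 0.6612, -0.0888])]
scene dark (313, 248, 21, 23)
[array([ 0.7943, -0.0332]), array([ 0.6548, -0.0089])]
```

View pics/m4.png

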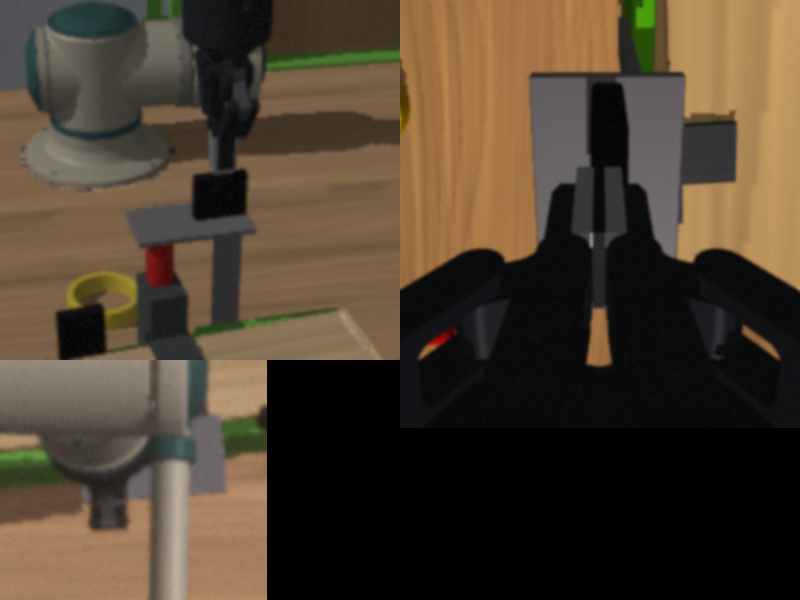

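The views agree on the fin. In the wrist picture the closed tips appear about 20 mm behind the reported TCP instead of 19 mm ahead, so they closed just above the fin at z of about 0.296. I'll open and go 30 mm lower. The open fingers clear the plate's 60 mm width, so this is a safe test.

```bash
python3 -m inch '[{"claw":1,"travel":[0,0,0],"turn":0},{"claw":1,"travel":[0,0,0],"turn":0},{"claw":1,"travel":[0,0,0],"turn":0},{"claw":1,"travel":[0,0,0],"turn":0},{"claw":1,"travel":[0,0,0],"turn":0}]' 30
python3 -m inch '[{"claw":1,"travel":[0.01,0,-0.05],"turn":0},{"claw":1,"travel":[0.01,0,-0.1],"turn":0},{"claw":1,"travel":[0.01,0,-0.15],"turn":0},{"claw":1,"travel":[0.01,0,-0.15],"turn":0},{"claw":1,"travel":[0.01,0,-0.15],"turn":0}]'
python3 -m inch '[{"claw":-1,"travel":[0,0,0],"turn":0},{"claw":-1,"travel":[0,0,0],"turn":0},{"claw":-1,"travel":[0,0,0],"turn":0},{"claw":-1,"travel":[0,0,0],"turn":0},{"claw":-1,"travel":[0,0,0],"turn":0}]' 30
python3 -m inch '[{"claw":-1,"travel":[0,0,0],"turn":0},{"claw":-1,"travel":[0,0,0],"turn":0}]'
```

```text
clock: 4.25
position: [0.6082, 0.0499, 0.2739]
ee_rot: [0.0, 0.687, 0.727, 0.0]
contact_force: [-0.2, -0.2, 0.1]
width: 0.0722
gripper_force: 0.0
clock: 4.75
position: [0.61, 0.0499, 0.2432]
ee_rot: [-0.0, 0.687, 0.727, -0.0]
contact_force: [0.7, -0.7, -0.5]
width: 0.0857
gripper_force: 0.0
clock: 5.25
position: [0.6104, 0.0499, 0.2441]
ee_rot: [0.0, 0.687, 0.727, 0.0]
contact_force: [0.2, -0.2, 0.9]
width: 0.0125
gripper_force: 0.0
clock: 5.45
position: [0.6105, 0.0499, 0.2441]
ee_rot: [0.0, 0.687, 0.727, 0.0]
contact_force: [0.5, 0.1, 2.2]
width: 0.0118
gripper_force: 32.2
```

Fin gripped: width 11.8 mm, 32 N. So the working grasp point is about 40 mm above the reported TCP, and I'll account for that from here on. Next is the opening arc.

```bash
python3 - <<'E'
import numpy as np
h=np.array([.6266,.171]);p=np.array([.6105,.0499])-h
def at(k):
    f=-.045*np.pi*k;c,s=np.cos(f),np.sin(f);return np.array([[c,-s],[s,c]])@p
for a,b in((0,5),(5,10)):
    for k in range(a+1,b+1): print(k,np.round((at(k)-at(a))/.2,3),round(-.045*(k-a),3))
E
```

```text
1 [-0.085  0.017] -0.045
2 [-0.166  0.047] -0.09
3 [-0.242  0.087] -0.135
4 [-0.312  0.137] -0.18
5 [-0.374  0.197] -0.225
6 [-0.053  0.068] -0.045
7 [-0.096  0.143] -0.09
8 [-0.128  0.223] -0.135
9 [-0.148  0.307] -0.18
10 [-0.156  0.393] -0.225
```

```bash
python3 -m inch '[{"claw":-1,"travel":[-0.085,0.017,0],"turn":-0.045},{"claw":-1,"travel":[-0.166,0.047,0],"turn":-0.09},{"claw":-1,"travel":[-0.242,0.087,0],"turn":-0.135},{"claw":-1,"travel":[-0.312,0.137,0],"turn":-0.18},{"claw":-1,"travel":[-0.374,0.197,0],"turn":-0.225}]'
python3 -m inch '[{"claw":-1,"travel":[-0.053,0.068,0],"turn":-0.045},{"claw":-1,"travel":[-0.096,0.143,0],"turn":-0.09},{"claw":-1,"travel":[-0.128,0.223,0],"turn":-0.135},{"claw":-1,"travel":[-0.148,0.307,0],"turn":-0.18},{"claw":-1,"travel":[-0.156,0.393,0],"turn":-0.225}]'
python3 -m inch '[{"claw":-1,"travel":[0,0,0],"turn":0},{"claw":-1,"travel":[0,0,0],"turn":0}]'
```

```text
clock: 5.95
position: [0.5358, 0.0899, 0.2441]
ee_rot: [0.0, 0.897, 0.441, 0.001]
contact_force: [4.2, 2.3, -0.5]
width: 0.0113
gripper_force: 31.8
clock: 6.45
position: [0.5054, 0.1684, 0.2441]
ee_rot: [0.0, 0.995, 0.104, 0.002]
contact_force: [5.1, -1.2, -0.9]
width: 0.0116
gripper_force: 31.7
clock: 6.65
position: [0.5054, 0.1677, 0.2441]
ee_rot: [0.0, 0.994, 0.108, 0.001]
contact_force: [4.3, -1.1, 0.5]
width: 0.0117
gripper_force: 32.0
```

```bash
python3 -m inch '[{"claw":1,"travel":[0,0,0],"turn":0},{"claw":1,"travel":[0,0,0],"turn":0},{"claw":1,"travel":[0,0,0],"turn":0},{"claw":1,"travel":[0,0,0],"turn":0},{"claw":1,"travel":[0,0,0],"turn":0}]'
python3 -m inch '[{"claw":1,"travel":[0,0,0],"turn":0},{"claw":1,"travel":[0,0,0.2],"turn":0},{"claw":1,"travel":[0,0,0.4],"turn":0},{"claw":1,"travel":[0.05,-0.2,0.45],"turn":0},{"claw":1,"travel":[0.1,-0.4,0.45],"turn":0}]'
python3 -m inch '[{"claw":1,"travel":[0.1,-0.2,0],"turn":0.04},{"claw":1,"travel":[0.2,-0.35,0],"turn":0.08},{"claw":1,"travel":[0.2,-0.35,0],"turn":0.12},{"claw":1,"travel":[0.2,-0.35,0],"turn":0.12}]'
python3 - <<'E'
from h import *
np.set_printoptions(precision=4,suppress=True)
s=get_state();a=imaging.get_image("wrist")[:,:,::-1];b=imaging.get_image("top")[:,:,::-1]
print(s["position"],s["ee_rot"]);pos,q=s["position"],s["ee_rot"]
cv2.imwrite("pics/w5.png",a);cv2.imwrite("pics/t5.png",b)
for n,im in(("w",a),("t",b)):
    H,S,V=cv2.split(cv2.cvtColor(np.ascontiguousarray(im),cv2.COLOR_BGR2HSV))
    m=(((H<8)|(H>172))&(S>150)&(V>60)).astype(np.uint8)*255
    for c in blobs(m,(0,0,640,480)):
        e,r=cv2.minEnclosingCircle(c);print(n,e,r,cv2.boundingRect(c),wplane(e,.232,pos,q) if n=="w" else plane("top",e,.232))
o=np.zeros((600,800,3),np.uint8);o[:,:]=cv2.resize(a,(800,600));o[400:,520:]=cv2.resize(b[120:260,220:410],(280,200));cv2.imwrite("pics/m5.png",o)
E
```

```text
clock: 7.15
position: [0.504, 0.1678, 0.2438]
ee_rot: [-0.0, 0.994, 0.106, -0.0]
contact_force: [0.2, -0.1, -0.6]
width: 0.0825
gripper_force: 0.0
clock: 7.65
position: [0.5255, 0.088, 0.3369]
ee_rot: [0.0, 0.994, 0.108, 0.003]
contact_force: [1.1, 0.2, -0.3]
width: 0.0854
gripper_force: 0.0
clock: 8.05
position: [0.5645, 0.0169, 0.3334]
ee_rot: [-0.0, 0.957, 0.29, -0.0]
contact_force: [-0.2, -0.0, 0.1]
width: 0.0855
gripper_force: 0.0
[0.5645 0.0169 0.3334] [-0.0003  0.9571  0.2898 -0.0005]
w (394.8235168457031, 182.26470947265625) 21.63575553894043 (375, 163, 41, 41) [ 0.6284 -0.0073]
w (420.5, 372.0769348144531) 13.162759780883789 (412, 359, 19, 27) [ 0.5095 -0.1266]
t (436.8418884277344, 301.525634765625) 18.742454528808594 (428, 283, 15, 38) [ 0.4372 -0.2434]
```

View pics/m5.png

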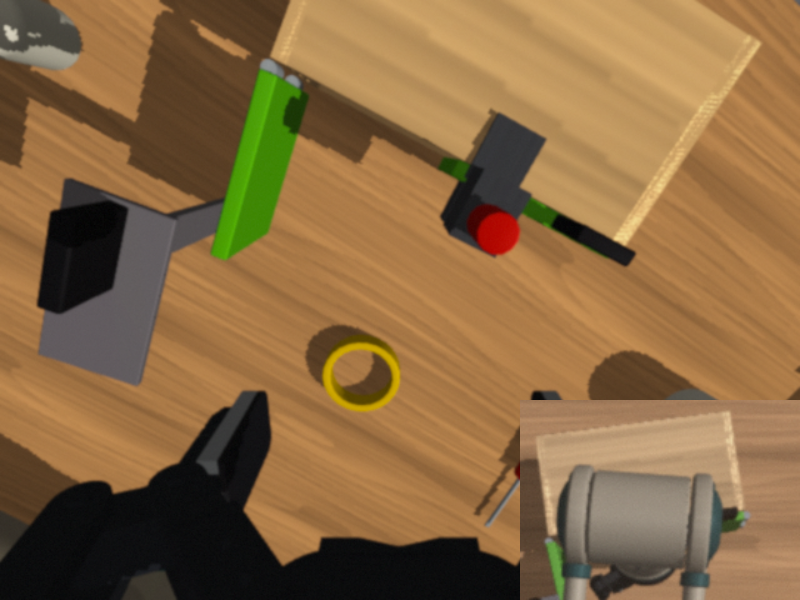

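The left door stands open, roughly square. The knob's top is at (395,182) in the wrist image, which gives (0.627,-0.009), near the geometric estimate of (0.624,-0.011). I'll move above it with the yaw aligned to the cupboard and re-measure.

```bash
python3 -m inch '[{"claw":1,"travel":[0.1,-0.04,0],"turn":0.045},{"claw":1,"travel":[0.2,-0.08,0],"turn":0.09},{"claw":1,"travel":[0.31,-0.13,0],"turn":0.135},{"claw":1,"travel":[0.31,-0.13,0],"turn":0.18},{"claw":1,"travel":[0.31,-0.13,0],"turn":0.225}]'
python3 -m inch '[{"claw":1,"travel":[0,0,-0.1],"turn":0.045},{"claw":1,"travel":[0,0,-0.2],"turn":0.09},{"claw":1,"travel":[0,0,-0.2],"turn":0.125},{"claw":1,"travel":[0,0,-0.2],"turn":0.125},{"claw":1,"travel":[0,0,-0.2],"turn":0.125}]'
python3 - <<'E'
from h import *
np.set_printoptions(precision=4,suppress=True)
s=get_state();a=imaging.get_image("wrist")[:,:,::-1];pos,q=s["position"],s["ee_rot"];print(pos,q)
cv2.imwrite("pics/w6.png",a)
H,S,V=cv2.split(cv2.cvtColor(np.ascontiguousarray(a),cv2.COLOR_BGR2HSV))
m=(((H<8)|(H>172))&(S>150)&(V>60)).astype(np.uint8)*255
for c in blobs(m,(0,0,640,480)):
    e,r=cv2.minEnclosingCircle(c);x,y,w,h=cv2.boundingRect(c);print(e,r,(x,y,w,h),wplane(e,.232,pos,q),wplane((x+w/2,y+h-w/2),.232,pos,q))
E
```

```text
clock: 8.65
position: [0.6264, -0.0072, 0.3335]
ee_rot: [-0.0, 0.796, 0.606, -0.0]
contact_force: [0.7, 0.3, 0.3]
width: 0.0855
gripper_force: 0.0
clock: 9.15
position: [0.6262, -0.0073, 0.2945]
ee_rot: [0.0, 0.665, 0.747, 0.0]
contact_force: [-0.2, -0.0, -0.2]
width: 0.0852
gripper_force: 0.0
[ 0.6262 -0.0073  0.2945] [0.0004 0.6647 0.7471 0.0004]
(319.0, 249.0) 25.318077087402344 (300, 224, 38, 51) [ 0.6269 -0.0056] [ 0.6274 -0.0104]
(140.5, 362.0) 12.619529724121094 (130, 355, 22, 18) [ 0.5073 -0.108 ] [ 0.5076 -0.108 ]
```

View pics/w6.png

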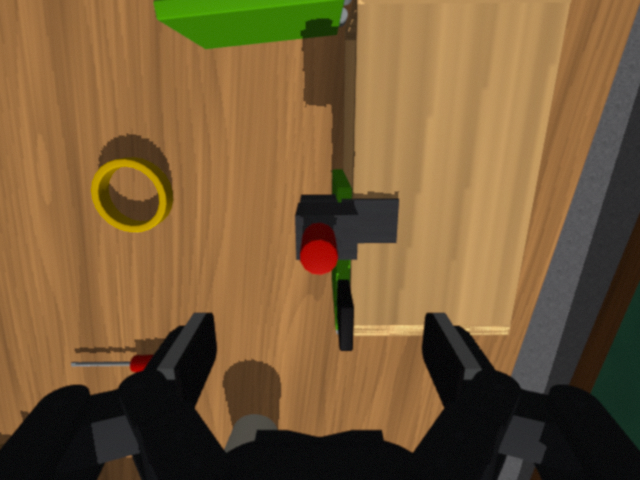

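The knob's top circle is centred at (319,256), midway between the fingers at (205,…) and (435,…), which gives (0.627,-0.010). Descending to TCP 0.182, with the tips estimated at about 0.20.

```bash
python3 -m inch '[{"claw":1,"travel":[0,-0.015,-0.2],"turn":0},{"claw":1,"travel":[0,-0.015,-0.35],"turn":0},{"claw":1,"travel":[0,-0.015,-0.48],"turn":0},{"claw":1,"travel":[0,-0.015,-0.56],"turn":0},{"claw":1,"travel":[0,-0.015,-0.56],"turn":0}]'
python3 -m inch '[{"claw":-0.2,"travel":[0,0,0],"turn":0},{"claw":-0.2,"travel":[0,0,0],"turn":0},{"claw":-0.2,"travel":[0,0,0],"turn":0},{"claw":-0.2,"travel":[0,0,0],"turn":0},{"claw":-0.2,"travel":[0,0,0],"turn":0}]' 25
python3 -m inch '[{"claw":-1,"travel":[0,0,0],"turn":0},{"claw":-1,"travel":[0,0,0],"turn":0},{"claw":-1,"travel":[0,0,0],"turn":0}]' 25
```

```text
clock: 9.7
position: [0.6247, -0.0107, 0.1797]
ee_rot: [-0.002, 0.664, 0.747, -0.001]
contact_force: [-0.2, 0.4, 0.1]
width: 0.0855
gripper_force: 0.0
clock: 10.2
position: [0.6265, -0.0111, 0.1825]
ee_rot: [0.0, 0.664, 0.748, 0.0]
contact_force: [0.3, -0.8, -0.5]
width: 0.0343
gripper_force: 0.0
clock: 10.5
position: [0.6264, -0.0111, 0.1823]
ee_rot: [0.0, 0.664, 0.748, 0.0]
contact_force: [-0.2, -0.0, 3.1]
width: 0.0253
gripper_force: 24.6
```

```bash
python3 -m inch '[{"claw":-1,"travel":[0,0,0.0],"turn":0},{"claw":-1,"travel":[0,0,0.025],"turn":0},{"claw":-1,"travel":[0,0,0.05],"turn":0},{"claw":-1,"travel":[0,0,0.075],"turn":0}]' 40
python3 -m inch '[{"claw":-1,"travel":[0,0,0.03],"turn":0},{"claw":-1,"travel":[0,0,0.06],"turn":0},{"claw":-1,"travel":[0,0,0.09],"turn":0},{"claw":-1,"travel":[0,0,0.12],"turn":0},{"claw":-1,"travel":[0,0,0.15],"turn":0}]'
```

```text
clock: 10.9
position: [0.6259, -0.0111, 0.1968]
ee_rot: [-0.0, 0.664, 0.748, -0.0]
contact_force: [-0.1, -0.2, -1.3]
width: 0.0253
gripper_force: 39.5
clock: 11.4
position: [0.6262, -0.0111, 0.2275]
ee_rot: [0.0, 0.664, 0.748, 0.0]
contact_force: [-0.3, -0.2, -2.0]
width: 0.0248
gripper_force: 39.5
```

```bash
python3 -m inch '[{"claw":-1,"travel":[0,0,0.05],"turn":0},{"claw":-1,"travel":[0,0,0.12],"turn":0},{"claw":-1,"travel":[0,0,0.22],"turn":0},{"claw":-1,"travel":[0,0,0.32],"turn":0},{"claw":-1,"travel":[0,0,0.36],"turn":0}]'
python3 -m inch '[{"claw":-1,"travel":[0,0,0],"turn":0},{"claw":-1,"travel":[0,-0.02,0],"turn":0},{"claw":-1,"travel":[0,-0.1,0],"turn":0},{"claw":-1,"travel":[0,-0.25,0],"turn":0},{"claw":-1,"travel":[-0.02,-0.4,0],"turn":0}]'
python3 -m inch '[{"claw":-1,"travel":[-0.02,-0.16,0],"turn":0},{"claw":-1,"travel":[-0.04,-0.32,0],"turn":0},{"claw":-1,"travel":[-0.06,-0.48,0],"turn":0},{"claw":-1,"travel":[-0.1,-0.62,0],"turn":0},{"claw":-1,"travel":[-0.14,-0.76,0],"turn":0}]'
python3 -m inch '[{"claw":-1,"travel":[-0.04,-0.16,0],"turn":0},{"claw":-1,"travel":[-0.08,-0.32,0],"turn":0},{"claw":-1,"travel":[-0.1,-0.45,0],"turn":0},{"claw":-1,"travel":[-0.1,-0.5,0],"turn":0},{"claw":-1,"travel":[-0.1,-0.5,0],"turn":0}]'
```

```text
clock: 11.9
position: [0.6271, -0.0112, 0.3017]
ee_rot: [0.002, 0.664, 0.748, 0.001]
contact_force: [0.1, 1.0, -0.9]
width: 0.0246
gripper_force: 39.7
clock: 12.4
position: [0.622, -0.0928, 0.2975]
ee_rot: [-0.001, 0.664, 0.748, -0.001]
contact_force: [-0.6, -0.7, -1.4]
width: 0.0247
gripper_force: 39.7
clock: 12.9
position: [0.593, -0.2456, 0.2974]
ee_rot: [-0.001, 0.664, 0.748, -0.001]
contact_force: [0.5, 0.5, -0.8]
width: 0.0255
gripper_force: 39.7
clock: 13.4
position: [0.5734, -0.345, 0.2974]
ee_rot: [-0.001, 0.665, 0.747, -0.0]
contact_force: [-0.4, 0.4, -1.5]
width: 0.0249
gripper_force: 39.6
```

```bash
python3 -m inch '[{"claw":-1,"travel":[0,-0.15,0],"turn":0},{"claw":-1,"travel":[-0.015,-0.32,0],"turn":0},{"claw":-1,"travel":[-0.015,-0.32,0],"turn":0},{"claw":-1,"travel":[-0.015,-0.32,0],"turn":0}]'
python3 - <<'E'
from h import *
np.set_printoptions(precision=4,suppress=True)
s=get_state();a=imaging.get_image("wrist")[:,:,::-1];b=imaging.get_image("scene")[:,:,::-1];pos,q=s["position"],s["ee_rot"];print(pos)
o=np.zeros((480,800,3),np.uint8);o[:,:400]=cv2.resize(a[120:480,170:470],(400,480));o[:,400:]=cv2.resize(b[160:400,40:240],(400,480));cv2.imwrite("pics/m7.png",o)
print("scene expected bolt end",proj("scene",[.5706,-.4086,.23]),"rim c",proj("scene",[.5706,-.4086,.085]))
m=cv2.cvtColor(np.ascontiguousarray(b),cv2.COLOR_BGR2HSV);m=((m[:,:,1]<60)&(m[:,:,2]>100)).astype(np.uint8)*255
for c in blobs(m,(70,240,170,350),100): print("pot scene",cv2.boundingRect(c))
E
```

```text
clock: 13.8
position: [0.5713, -0.4062, 0.2981]
ee_rot: [-0.001, 0.664, 0.748, 0.001]
contact_force: [0.7, 0.1, -1.5]
width: 0.0248
gripper_force: 39.6
[ 0.5713 -0.4062  0.2981]
scene expected bolt end [ 98.3121 225.4714] rim c [115.1917 287.7014]
pot scene (90, 274, 49, 59)
```

View pics/m7.png

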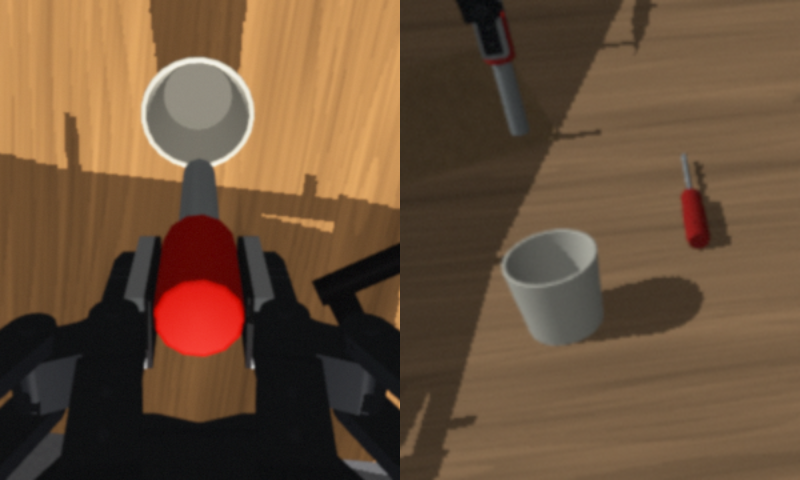

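The bolt hangs upright with its end at scene (98,226), where expected. The pot rim is centred at (115,288), also as expected. Lowering.

```bash
python3 -m inch '[{"claw":-1,"travel":[0,-0.01,-0.12],"turn":0},{"claw":-1,"travel":[0,-0.01,-0.24],"turn":0},{"claw":-1,"travel":[0,-0.01,-0.36],"turn":0},{"claw":-1,"travel":[0,-0.01,-0.48],"turn":0},{"claw":-1,"travel":[0,-0.01,-0.6],"turn":0}]'
python3 -m inch '[{"claw":-1,"travel":[0,0,-0.1],"turn":0},{"claw":-1,"travel":[0,0,-0.2],"turn":0},{"claw":-1,"travel":[0,0,-0.3],"turn":0},{"claw":-1,"travel":[0,0,-0.4],"turn":0},{"claw":-1,"travel":[0,0,-0.45],"turn":0}]'
python3 -m inch '[{"claw":-1,"travel":[0,0,0],"turn":0},{"claw":-1,"travel":[0,0,-0.015],"turn":0},{"claw":-1,"travel":[0,0,-0.03],"turn":0},{"claw":-1,"travel":[0,0,-0.03],"turn":0}]'
```

```text
clock: 14.4
position: [0.5717, -0.4072, 0.1785]
ee_rot: [0.0, 0.663, 0.748, 0.0]
contact_force: [-0.6, -0.2, -2.4]
width: 0.0252
gripper_force: 39.7
clock: 14.9
position: [0.5708, -0.4067, 0.0873]
ee_rot: [-0.002, 0.663, 0.748, 0.0]
contact_force: [0.1, 0.6, -1.1]
width: 0.0247
gripper_force: 39.7
clock: 15.3
position: [0.5715, -0.4092, 0.0834]
ee_rot: [0.0, 0.664, 0.748, 0.0]
contact_force: [-0.3, -0.0, -1.2]
width: 0.025
gripper_force: 39.7
```

Lower end now at about 16 mm. Stepping down until it touches.

```bash
python3 -m inch '[{"claw":-1,"travel":[0,0,-0.015],"turn":0},{"claw":-1,"travel":[0,0,-0.03],"turn":0},{"claw":-1,"travel":[0,0,-0.03],"turn":0}]'
python3 -m inch '[{"claw":-1,"travel":[0,0,-0.01],"turn":0},{"claw":-1,"travel":[0,0,-0.015],"turn":0},{"claw":-1,"travel":[0,0,-0.015],"turn":0}]'
```

```text
clock: 15.6
position: [0.5709, -0.4089, 0.0764]
ee_rot: [-0.0, 0.664, 0.748, 0.0]
contact_force: [-1.1, 0.4, -0.6]
width: 0.0248
gripper_force: 39.7
clock: 15.9
position: [0.5711, -0.409, 0.0736]
ee_rot: [-0.0, 0.664, 0.748, 0.0]
contact_force: [-0.3, 0.2, -0.7]
width: 0.0249
gripper_force: 39.7
```

```bash
python3 -m inch '[{"claw":-0.1,"travel":[0,0,-0.005],"turn":0},{"claw":-0.1,"travel":[0,0,-0.005],"turn":0},{"claw":0.2,"travel":[0,0,-0.005],"turn":0},{"claw":0.5,"travel":[0,0,-0.005],"turn":0},{"claw":0.5,"travel":[0,0,-0.005],"turn":0}]'
python3 -m inch '[{"claw":0.5,"travel":[0,0,0.1],"turn":0},{"claw":0.5,"travel":[0,0,0.25],"turn":0},{"claw":0.5,"travel":[0,0,0.5],"turn":0},{"claw":1,"travel":[0,0,0.75],"turn":0},{"claw":1,"travel":[0,0,0.85],"turn":0}]'
python3 - <<'E'
from h import *
np.set_printoptions(precision=4,suppress=True)
b=imaging.get_image("scene")[:,:,::-1];cv2.imwrite("pics/s8.png",b)
m=cv2.cvtColor(np.ascontiguousarray(b),cv2.COLOR_BGR2HSV);H,S,V=cv2.split(m)
for c in blobs((((H<8)|(H>172))&(S>120)&(V>40)).astype(np.uint8)*255,(60,200,170,350),5): print("red",cv2.boundingRect(c))
for c in blobs(((S<60)&(V>100)).astype(np.uint8)*255,(70,240,170,350),100): print("pot",cv2.boundingRect(c))
print("expected knob top/bottom",proj("scene",[.571,-.409,.122]),proj("scene",[.571,-.409,.08]))
E
```

```text
clock: 16.4
position: [0.5713, -0.4092, 0.0731]
ee_rot: [0.0, 0.664, 0.748, 0.0]
contact_force: [0.3, 0.3, -0.1]
width: 0.0641
gripper_force: 0.0
clock: 16.9
position: [0.5729, -0.4105, 0.2494]
ee_rot: [0.005, 0.664, 0.748, 0.0]
contact_force: [-0.2, -0.5, 0.4]
width: 0.0851
gripper_force: 0.0
red (104, 270, 18, 24)
pot (90, 274, 47, 59)
expected knob top/bottom [110.884  272.8728] [115.4901 289.8315]
```

The bolt stands in the pot: the knob is at the expected place and the pot has not moved. Now to the passive fin.

```bash
python3 -m inch '[{"claw":1,"travel":[0.04,0.15,0.05],"turn":0},{"claw":1,"travel":[0.08,0.32,0.05],"turn":0},{"claw":1,"travel":[0.12,0.5,0.05],"turn":0},{"claw":1,"travel":[0.16,0.68,0.05],"turn":0},{"claw":1,"travel":[0.2,0.85,0.05],"turn":0}]'
python3 -m inch '[{"claw":1,"travel":[0.05,0.18,0],"turn":0},{"claw":1,"travel":[0.1,0.36,0],"turn":0},{"claw":1,"travel":[0.15,0.55,0],"turn":0},{"claw":1,"travel":[0.21,0.75,0],"turn":0},{"claw":1,"travel":[0.21,0.75,0],"turn":0}]'
python3 -m inch '[{"claw":1,"travel":[0,0,0],"turn":0}]'
python3 - <<'E'
from h import *
np.set_printoptions(precision=4,suppress=True)
s=get_state();a=np.ascontiguousarray(imaging.get_image("wrist")[:,:,::-1]);pos,q=s["position"],s["ee_rot"];print(pos,q)
cv2.imwrite("pics/w9.png",a);V=cv2.cvtColor(a,cv2.COLOR_BGR2HSV)[:,:,2]
for c in blobs((V<32).astype(np.uint8)*255,(230,100,410,420)):
    x,y,w,h=cv2.boundingRect(c);r=cv2.minAreaRect(c);print((x,y,w,h),r,wplane((x+w/2,y+h),.189,pos,q),wplane(r[0],.189,pos,q))
E
```

```text
clock: 17.45
position: [0.611, -0.2374, 0.2521]
ee_rot: [-0.001, 0.664, 0.748, -0.0]
contact_force: [0.0, -0.2, -0.6]
width: 0.0857
gripper_force: 0.0
clock: 17.95
position: [0.6539, -0.0835, 0.252]
ee_rot: [-0.001, 0.662, 0.75, 0.001]
contact_force: [0.0, -0.5, -0.5]
width: 0.0855
gripper_force: 0.0
clock: 18.05
position: [0.653, -0.0882, 0.2521]
ee_rot: [-0.0, 0.663, 0.749, -0.001]
contact_force: [-0.3, 0.7, 1.2]
width: 0.0853
gripper_force: 0.0
[ 0.653  -0.0882  0.2521] [-0.0003  0.6631  0.7486 -0.0006]
(320, 205, 17, 78) ((328.0, 243.5), (77.0, 16.0), 90.0) [ 0.6629 -0.1102] [ 0.6589 -0.0822]
(276, 110, 23, 30) ((285.63482666015625, 126.08427429199219), (29.381643295288086, 19.637731552124023), 77.00537872314453) [ 0.6267 -0.0206] [ 0.6249 -0.0128]
```

```bash
python3 -m inch '[{"claw":1,"travel":[0.03,0,-0.2],"turn":0},{"claw":1,"travel":[0.03,0,-0.36],"turn":0},{"claw":1,"travel":[0.03,0,-0.48],"turn":0},{"claw":1,"travel":[0.03,0,-0.57],"turn":0},{"claw":1,"travel":[0.03,0,-0.57],"turn":0}]'
python3 -m inch '[{"claw":-1,"travel":[0,0,0],"turn":0},{"claw":-1,"travel":[0,0,0],"turn":0},{"claw":-1,"travel":[0,0,0],"turn":0},{"claw":-1,"travel":[0,0,0],"turn":0},{"claw":-1,"travel":[0,0,0],"turn":0}]' 30
python3 -m inch '[{"claw":-1,"travel":[0,0,0],"turn":0},{"claw":-1,"travel":[0,0,0],"turn":0}]'
```

```text
clock: 18.6
position: [0.6566, -0.0904, 0.1354]
ee_rot: [-0.003, 0.665, 0.747, -0.002]
contact_force: [-0.6, 1.2, -0.3]
width: 0.0855
gripper_force: 0.0
clock: 19.1
position: [0.6595, -0.0891, 0.1396]
ee_rot: [0.001, 0.664, 0.748, 0.0]
contact_force: [-0.1, -0.1, 1.4]
width: 0.0126
gripper_force: 2.2
clock: 19.3
position: [0.6593, -0.0892, 0.1397]
ee_rot: [0.0, 0.664, 0.748, 0.0]
contact_force: [-2.2, 0.3, 4.8]
width: 0.0114
gripper_force: 31.8
```

```bash
python3 - <<'E'
import numpy as np
h=np.array([.663,-.128]);p=np.array([.6593,-.0892])-h
def at(k):
    f=.045*np.pi*k;c,s=np.cos(f),np.sin(f);return np.array([[c,-s],[s,c]])@p
for a,b in((0,5),(5,10)):
    for k in range(a+1,b+1): print(k,np.round((at(k)-at(a))/.2,3),round(.045*(k-a),3))
E
```

```text
1 [-0.027 -0.005] 0.045
2 [-0.053 -0.013] 0.09
3 [-0.078 -0.025] 0.135
4 [-0.101 -0.04 ] 0.18
5 [-0.122 -0.058] 0.225
6 [-0.018 -0.021] 0.045
7 [-0.032 -0.044] 0.09
8 [-0.043 -0.07 ] 0.135
9 [-0.051 -0.096] 0.18
10 [-0.054 -0.123] 0.225
```

```bash
python3 -m inch '[{"claw":-1,"travel":[-0.027,-0.005,0],"turn":0.045},{"claw":-1,"travel":[-0.053,-0.013,0],"turn":0.09},{"claw":-1,"travel":[-0.078,-0.025,0],"turn":0.135},{"claw":-1,"travel":[-0.101,-0.04,0],"turn":0.18},{"claw":-1,"travel":[-0.122,-0.058,0],"turn":0.225}]'
python3 -m inch '[{"claw":-1,"travel":[-0.018,-0.021,0],"turn":0.045},{"claw":-1,"travel":[-0.032,-0.044,0],"turn":0.09},{"claw":-1,"travel":[-0.043,-0.07,0],"turn":0.135},{"claw":-1,"travel":[-0.051,-0.096,0],"turn":0.18},{"claw":-1,"travel":[-0.054,-0.123,0],"turn":0.225}]'
python3 -m inch '[{"claw":-1,"travel":[0,0,0],"turn":0},{"claw":-1,"travel":[0,0,0],"turn":0}]'
```

```text
clock: 19.8
position: [0.6357, -0.1014, 0.1397]
ee_rot: [0.002, 0.362, 0.932, -0.0]
contact_force: [1.5, -1.6, 1.7]
width: 0.0116
gripper_force: 31.5
clock: 20.3
position: [0.6257, -0.1259, 0.1397]
ee_rot: [0.002, 0.017, 1.0, -0.0]
contact_force: [3.1, -0.4, 2.3]
width: 0.0116
gripper_force: 31.5
clock: 20.5
position: [0.6257, -0.1257, 0.1397]
ee_rot: [0.002, 0.021, 1.0, -0.0]
contact_force: [4.6, -1.3, 3.7]
width: 0.0116
gripper_force: 31.7
```

```bash
python3 -m inch '[{"claw":1,"travel":[0,0,0],"turn":0},{"claw":1,"travel":[0,0,0],"turn":0},{"claw":1,"travel":[0,0,0],"turn":0},{"claw":1,"travel":[0,0,0],"turn":0},{"claw":1,"travel":[0,0,0],"turn":0}]'
python3 -m inch '[{"claw":1,"travel":[0,0,0],"turn":0},{"claw":1,"travel":[0,0,0.2],"turn":0},{"claw":1,"travel":[0,0,0.4],"turn":0},{"claw":1,"travel":[0,0,0.6],"turn":0},{"claw":1,"travel":[0,0,0.75],"turn":0}]'
python3 -m inch '[{"claw":1,"travel":[-0.2,0,0],"turn":0},{"claw":1,"travel":[-0.4,0,0],"turn":0},{"claw":1,"travel":[-0.6,0,0],"turn":0},{"claw":1,"travel":[-0.8,0,0],"turn":0},{"claw":1,"travel":[-0.95,0,0],"turn":0}]'
python3 -m inch '[{"claw":1,"travel":[-0.15,0,0],"turn":0},{"claw":1,"travel":[-0.3,0,0],"turn":0},{"claw":1,"travel":[-0.3,0,0],"turn":0}]'
python3 - <<'E'
from h import *
np.set_printoptions(precision=4,suppress=True)
b=np.ascontiguousarray(imaging.get_image("top")[:,:,::-1]);cv2.imwrite("pics/t9.png",b)
H,S,V=cv2.split(cv2.cvtColor(b,cv2.COLOR_BGR2HSV))
for c in blobs(((H>35)&(H<80)&(S>120)&(V>40)).astype(np.uint8)*255,(180,120,430,330)):
    r=cv2.minAreaRect(c);print("green",r,[plane("top",q,.14) for q in cv2.boxPoints(r)])
for c in blobs((((H<8)|(H>172))&(S>120)&(V>60)).astype(np.uint8)*255,(400,200,530,340),5): print("red",cv2.boundingRect(c))
for c in blobs(((S<70)&(V>90)).astype(np.uint8)*255,(450,200,530,280)): print("pot",plane("top",cv2.minEnclosingCircle(c)[0],.085))
cv2.imwrite("pics/crop9.png",cv2.resize(b[110:350,200:520],(800,600)))
E
```

```text
clock: 21.0
position: [0.6237, -0.1251, 0.1386]
ee_rot: [-0.0, 0.019, 1.0, 0.0]
contact_force: [-0.7, -0.8, 0.3]
width: 0.0824
gripper_force: 0.0
clock: 21.5
position: [0.6245, -0.1255, 0.2919]
ee_rot: [0.002, 0.019, 1.0, -0.0]
contact_force: [1.4, 0.1, 0.5]
width: 0.0852
gripper_force: 0.0
clock: 22.0
position: [0.4314, -0.1249, 0.289]
ee_rot: [-0.0, 0.019, 1.0, -0.0]
contact_force: [0.5, 0.2, 0.5]
width: 0.0853
gripper_force: 0.0
clock: 22.3
position: [0.3705, -0.1246, 0.2893]
ee_rot: [-0.001, 0.02, 1.0, -0.0]
contact_force: [0.6, 0.2, 0.9]
width: 0.0853
gripper_force: 0.0
green ((249.5706024169922, 251.817626953125), (65.83837890625, 10.954986572265625), 77.47119140625) [array([0.6209, 0.175 ]), array([0.6259, 0.1513]), array([0.483 , 0.1204]), array([0.4782, 0.1439])]
green ((370.1175537109375, 234.5034637451172), (9.554691314697266, 65.20709228515625), 1.6846843957901) [array([ 0.5142, -0.1053]), array([ 0.6595, -0.113 ]), array([ 0.6586, -0.1343]), array([ 0.5132, -0.1264])]
red (427, 283, 16, 38)
red (488, 234, 16, 12)
pot [ 0.5699 -0.4041]
```

Both doors measure open: left about 1.48 rad, right about 1.40 rad. The bolt is in the pot and the gripper is free. Handing in.

```bash
python3 -c "
from rig import ticket;print(ticket.sign_off())"
```

```text
the job is handed in; nothing more can be done
None
```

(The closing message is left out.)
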